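Stand the fallen sample sign back up against the display steps

TASK

The small sign in front of the display steps has fallen on its back. Without picking it up, push its foot over with the fingertips so that the sign stands upright again, then push it gently back along the counter until the whole of its back is against the front of the lowest step. Leave the jar, the bottle and the samples on the steps where they are.

Things in the scene. Friction and masses are not known exactly. Their poses are not given: they have to be found in the camera images.
- sign: L-shaped sign, loose, one rigid 0.38 kg piece: white plate 110 wide x 110 tall x 5 mm and dark foot. Starts on its back, plate flat, its top towards the steps, foot sticking up. Origin: middle of the heel edge (plate's back meets foot's underside), on the counter lying or standing. x: along the width; y: from plate top to heel (standing: down); z: from back to front (lying: up; standing: away from the steps).
- sign_toe (a point): middle of the foot's free end, 70 mm in z from the plate's back; the foot is 110 wide, 16 mm thick (y -16 to 0). Lying, it is on top, and the sign tips over its heel edge when this end is pushed towards the sign's +y with about 2 N, perhaps sliding a little; past about 40 degrees it falls upright by itself. Standing, this end is the low front edge, 0 to 16 mm above the counter.
- sign_face (a point): middle of the plate's front, which bears four small blank pictures; 55 mm from the heel. Lying: faces up, 5 mm above the counter. Standing: 55 mm up. The standing sign slides when pushed with about 2 to 5 N low down, and tips backwards if pushed much higher than the foot.
- steps: white display stand of three steps, fixed, 360 wide: heights 60, 110, 160 mm, each 85 deep, with small samples on them. Origin: middle of the bottom edge of the front face (the upright face of the lowest step), on the counter. Axes: x along the width, y level and square out of the front face towards the sign, z up.
- jar: amber glass jar with a ball-knobbed lid, 80 diameter, 138 mm tall, loose on the counter; to be left alone. Origin: centre of its underside.
- bottle: white plastic bottle, 54 diameter, 115 mm tall, loose on the counter; to be left alone. Origin: centre of its underside.
- prism: concrete sample bar 120 x 40 x 40 mm, loose on the lowest step; to be left alone. Origin: centre of its underside.
- crucible: white ceramic cup, 60 diameter, 40 mm tall, loose on the middle step; to be left alone. Origin: centre of its underside.

How it is judged:
By the outcome, as a careful person would: the job done as asked, in the order asked, and still so for the second after the job is handed in, with the robot touching nothing.
It also fails if it takes over 51 s, if anything falls off the work surface, if the arm or the gripper's body presses on something with over 40 N, if the wrist force passes 120 N, or if a joint passes its speed limit or range.

ROBOT

A 6-joint arm with a two-finger parallel gripper is mounted at the origin on the work surface. World frame = base frame: x ahead of the robot, y to its left, z up, the work surface at z = 0. Lengths are in m, angles in rad, forces in N, time in s.
With the tool pointing down it reaches from about 0.275 to 0.825 m from the base axis. Payload 4.9 kg.
Tool frame: the origin (TCP) lies midway between the tips of the shut fingers; the grasp point (between the pads) lies 19 mm behind it; z points along the fingers, x is the direction in which the jaws open and shut, and the axes are right-handed (so a half turn about z gives the same grasp; the last joint's range is limited). The gripper opens to 85 mm and grips with 20 to 120 N. Pads are 22 mm wide; open, the fingers measure 114 mm over their backs; the gripper's body (76 mm by 85 mm) begins 54 mm behind the grasp point. The pads swing forward as they close: fully open they stand 13 mm farther back than shut.
Start: joints at [-1.26, 0.326, -0.193, 1.052, 0, 1.437], TCP at [0.237, -0.496, 0.231] pointing down, gripper open.
Joint ranges: [-2.65, 2.65], [-0.97, 1.79], [-1.3, 1.35], [-1.93, 2.1], [-1.47, 1.37], [-3.14, 3.14]. Speed limits (rad/s): [2.57, 2.57, 3.14, 3.14, 3.14, 3.14].

INTERFACE

Orientations are given as a rotation vector (axis times angle).
In Python, from bench import sense, optics, ctrl, spotter gives the robot as it stands. The module is installed in compiled form; this text tells all that it offers.
- The arm moves only by the tool apply_moves, never from a script. Its argument "targets" is a list of rows, each a list of 3 entries, a list of its own where there are three numbers: the shift along the world's x, y, z in m, then the turn about the world's z in degrees, then the finger opening in m, from 0 to 0.0854. A call has 1 to 8 rows; each row is the pose to reach, as a shift and turn from the pose commanded when the call began; what a row does not reach only later rows make up. A row lasts 1/10 s, in which the tool goes at most 50 mm and 8.59 degrees, less where a joint would pass 70% of its speed; a pose out of reach is approached as far as the arm can. A call with a gripper value outside its range is refused whole. The fingers move at their own pace and stop on an object; the grip force is fixed at half the most. Time passes only in rows, so rows that repeat a pose let the fingers close. It gives the time, the measured TCP pose, the force and the opening at its end, in the units of the state.
- sense(): the state, without advancing time (a new reading comes with each control period).
- optics.capture(name): name is "scene" or "side" or "wrist"; returns the picture (384x512x3 uint8, blue, green, red); there is no depth.
- optics.calibration(name): a dict with "mtx" (3x3 intrinsics, pixels), "distortion" ([k1, k2, p1, p2, k3] as OpenCV has them; the pictures are not rectified), "cam_to_world" (4x4, takes a point from camera to world coordinates). Camera axes: x right, y down, z forward; pixel columns grow to the right and rows downward; lengths in m; the calibration is good to about 2 mm. A picture is of the moment at which its call begins: read the wrist's pose just before it. calibration takes no time and is no camera call; for the wrist camera it gives the pose at the moment of the call.
- ctrl.hand_in(): hands the job in, once; it reports no verdict.
Trained networks look in the newest picture that a camera, given by its name, has taken for a name from the list of things; names that differ only in an ending like _2 or _b are one class to them, and where a whole thing is asked for, a point or a joint stands for the part that bears it (a point fixed in the world has none). Each returns a list of dicts, best first, with "score" (0 to 1); they miss things now and then, are a little off and sometimes report something else, mostly with a low value. They report only what shows in the picture. A call takes as long as a camera call.
- spotter.search_frame(label, camera): "location" ([x, y, z] in m, in world coordinates, good to about 4 mm: the middle of the surface that is visible of it).
- spotter.place_of(label, camera): "location" ([x, y, z] in m, in world coordinates, good to about 4 mm: a listed point, or the origin of a listed thing).
The state is a dict: "clock": time; "joints": joint angles; "dq": joint speeds; "tau": joint torques, N m; "tool_pos": TCP position; "tcp_rot": TCP orientation; "ft_force": force on the tool from outside, world axes, zero at the start; "moment": the same for the moment, N m; "width": opening from 0.0 (shut) to 1.0 (fully open).
Only numpy, scipy, OpenCV 4.12 (cv2) and the standard library are available. Lean on these libraries where they do the work, as an engineer would, in place of code of your own. Each camera call takes 0.05 s, during which the arm holds its last target.

## Working session

There is one attempt and no reset: what is moved stays moved. The work goes in short steps, Python scripts to look and compute and a tool call to move; the robot and the scene stay as the last step left them, time stands still between calls to the robot, and variables do not carry over. Pictures are saved under pics/ and viewed, and the job is handed in when it is done.

Besides the shell and the picture viewer there is one more tool, called after "Call:" as a command line: name --argument value ..., lists and objects as JSON in quotes. apply_moves: Moves the arm, as the interface text tells. Its arguments: {"type":"object","properties":{"targets":{"type":"array","items":{"type":"array"}}},"required":["targets"]}

```bash
mkdir -p pics; python3 - <<'E'
from bench import sense, optics, ctrl, spotter
import cv2, numpy as np
s=sense(); print(s['clock'],s['tool_pos'],s['tcp_rot'],s['width'])
for c in ['scene','side']:
    im=optics.capture(c); cv2.imwrite(f'pics/{c}0.png',im)
    for n in ['sign','sign_toe','sign_face','steps','jar','bottle']:
        print(c,n,[(np.round(d['location'],4).tolist(),round(d['score'],2)) for d in spotter.place_of(n,c)[:2]])
print(sense()['clock'])
E
```

```text
0.0 [ 0.23649577 -0.49591468  0.23050915] [-2.65576178e+00  1.67614547e+00  2.04751593e-03] 1.0017984356452618
scene sign [([0.5205, 0.0449, 0.0014], 0.8)]
scene sign_toe [([0.5205, 0.0336, 0.0693], 0.96)]
scene sign_face [([0.5275, -0.0127, 0.0026], 0.69)]
scene steps [([0.5662, -0.1435, -0.0003], 0.91)]
scene jar [([0.5946, 0.438, -0.0016], 0.89)]
scene bottle [([0.7925, 0.0918, 0.0009], 0.75)]
side sign [([0.5177, 0.0365, -0.006], 0.85)]
side sign_toe [([0.5183, 0.0313, 0.0731], 0.88)]
side sign_face [([0.5269, -0.0155, 0.0044], 0.88)]
side steps [([0.5649, -0.1376, -0.0031], 0.83)]
side jar [([0.6032, 0.4437, 0.0018], 0.92)]
side bottle [([0.7904, 0.0909, -0.0031], 0.86)]
0.7
```

View pics/scene0.png

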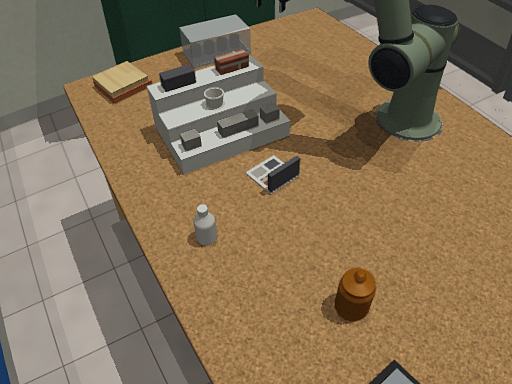

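View pics/side0.png

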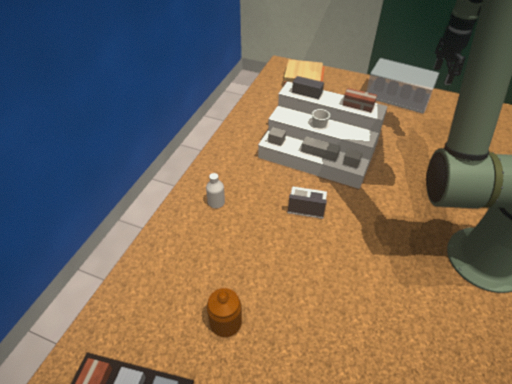

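The scene view shows the sign on its back at about (275,173), with its dark foot up. The steps' front bottom edge runs from about (180,166) to (290,131). The bottle is at (205,225) and the jar at (355,295). Next I'll zoom in to get the orientations.

```bash
python3 - <<'E'
import cv2,numpy as np
a=cv2.imread('pics/scene0.png')[90:210,140:310]; b=cv2.imread('pics/side0.png')[110:230,240:410]
cv2.imwrite('pics/z_scene.png',cv2.resize(a,None,fx=4.7,fy=4.7,interpolation=cv2.INTER_CUBIC))
cv2.imwrite('pics/z_side.png',cv2.resize(b,None,fx=4.7,fy=4.7,interpolation=cv2.INTER_CUBIC))
E
```

```text
(no output)
```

View pics/z_scene.png

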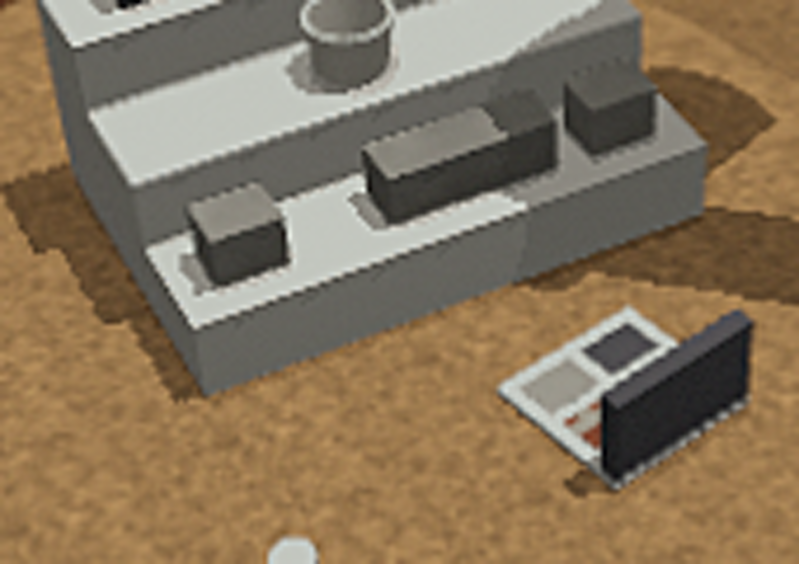

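View pics/z_side.png

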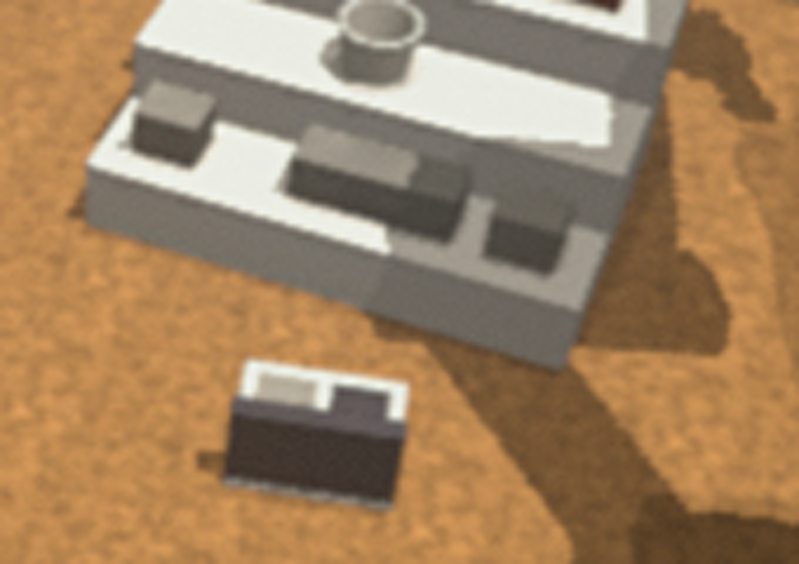

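```bash
cat > h.py <<'E'
from bench import sense, optics, ctrl, spotter
import cv2, numpy as np
def px2w(cam,uv,z,cal=None):
    c=cal or optics.calibration(cam); K=np.array(c['mtx'],float);D=np.array(c['distortion'],float);T=np.array(c['cam_to_world'],float)
    n=cv2.undistortPoints(np.array([[uv]],float),K,D)[0,0]
    d=T[:3,:3]@[n[0],n[1],1]; o=T[:3,3]; return o+d*(z-o[2])/d[2]
def w2px(cam,P):
    c=optics.calibration(cam); T=np.linalg.inv(np.array(c['cam_to_world'],float))
    return cv2.projectPoints(np.array(P,float).reshape(-1,1,3),cv2.Rodrigues(T[:3,:3])[0],T[:3,3],np.array(c['mtx'],float),np.array(c['distortion'],float))[0][:,0]
def zoom(cam,uv,off,f=4.7): return [(uv[0]+.5)/f-.5+off[0],(uv[1]+.5)/f-.5+off[1]]
E
python3 - <<'E'
from h import *
for cam,off,pts in [('scene',(140,90),dict(stL=(208,394,0),stR=(702,212,0),stLt=(198,326,.06),stRt=(706,148,.06),hL=(615,487,0),hR=(748,402,0),tL=(610,408,.07),tR=(752,322,.07),pL=(498,388,.005),pR=(628,308,.005))),
 ('side',(240,110),dict(stL=(88,222,0),stR=(565,370,0),stLt=(88,163,.06),stRt=(578,306,.06),hL=(225,484,0),hR=(390,508,0),tL=(236,418,.07),tR=(404,436,.07),pL=(245,360,.005),pR=(408,382,.005)))]:
    r={k:px2w(cam,zoom(cam,v[:2],off),v[2])[:2] for k,v in pts.items()}
    print(cam,{k:np.round(v,4).tolist() for k,v in r.items()})
    for a in ['st','h','t','p']:
        d=r[a+'R']-r[a+'L']; print(a,np.linalg.norm(d).round(4),np.degrees(np.arctan2(d[1],d[0])).round(1),((r[a+'R']+r[a+'L'])/2).round(4))
    d=r['stRt']-r['stLt'];print('stt',np.linalg.norm(d),np.degrees(np.arctan2(d[1],d[0])),((r['stRt']+r['stLt'])/2).round(4))
print(w2px('scene',[[.52,.04,.07],[.237,-.496,.23]]))
E
```

```text
scene {'stL': [0.7455, -0.1509], 'stR': [0.3894, -0.1349], 'stLt': [0.7448, -0.1476], 'stRt': [0.3928, -0.1287], 'hL': [0.5719, 0.0476], 'hR': [0.4652, 0.0302], 'tL': [0.5767, 0.0492], 'tR': [0.4681, 0.0325], 'pL': [0.5919, -0.0562], 'pR': [0.4855, -0.0757]}
st 0.3564 177.4 [ 0.5674 -0.1429]
h 0.1082 -170.7 [0.5186 0.0389]
t 0.1099 -171.2 [0.5224 0.0408]
p 0.1082 -169.6 [ 0.5387 -0.0659]
stt 0.3525916068451989 176.93187786204393 [ 0.5688 -0.1382]
side {'stL': [0.7442, -0.1519], 'stR': [0.3851, -0.1352], 'stLt': [0.7433, -0.1479], 'stRt': [0.3882, -0.1356], 'hL': [0.5689, 0.0499], 'hR': [0.4642, 0.0291], 'tL': [0.5648, 0.0545], 'tR': [0.4644, 0.0297], 'pL': [0.5909, -0.0564], 'pR': [0.4819, -0.0785]}
st 0.3594 177.3 [ 0.5647 -0.1436]
h 0.1067 -168.8 [0.5165 0.0395]
t 0.1034 -166.1 [0.5146 0.0421]
p 0.1112 -168.5 [ 0.5364 -0.0674]
stt 0.35526735619537353 178.02302787032082 [ 0.5658 -0.1418]
[[285.38499084 166.57131236]
 [269.6254259   12.00918977]]
```

Call:
apply_moves --targets '[[[0, 0, 0.05], 0, 0.05], [[0.02, 0.03, 0.08], 8, 0.05], [[0.05, 0.07, 0.09], 16, 0.05], [[0.075, 0.11, 0.09], 24, 0.05], [[0.1, 0.15, 0.09], 32, 0.05], [[0.125, 0.19, 0.09], 40, 0.05], [[0.15, 0.23, 0.09], 48, 0.05], [[0.17, 0.27, 0.09], 56, 0.05]]'

```text
clock: 1.5
tool_pos: [0.4077, -0.2248, 0.3215]
tcp_rot: [3.133, -0.224, 0.001]
ft_force: [0.3, -0.2, 0.1]
width: 0.588
```

Call:
apply_moves --targets '[[[0.025, 0.04, 0], 6, 0.05], [[0.05, 0.08, 0], 12, 0.05], [[0.08, 0.12, 0], 18.8, 0.05], [[0.1, 0.16, 0], 18.8, 0.05], [[0.11, 0.2, 0], 18.8, 0.05], [[0.1185, 0.2265, 0], 18.8, 0.05], [[0.1185, 0.2265, 0], 18.8, 0.05], [[0.1185, 0.2265, 0], 18.8, 0.05]]'

```text
clock: 2.3
tool_pos: [0.5251, 0.0004, 0.3212]
tcp_rot: [3.128, 0.284, -0.001]
ft_force: [-0.5, -0.4, 0.4]
width: 0.585
```

```bash
python3 - <<'E'
from h import *
im=optics.capture('wrist'); cv2.imwrite('pics/w1.png',im)
for n in ['sign','sign_toe','sign_face']:
    print(n,[(np.round(d['location'],4).tolist(),round(d['score'],2)) for d in spotter.place_of(n,'wrist')[:2]])
v=np.array([-.18,.984]);w=np.array([.984,.18]);H=np.array([.518,.041])
P=[np.r_[H+s*v+x*w,z] for s,x,z in [(0,-.055,.07),(0,.055,.07),(-.016,-.055,.07),(-.016,.055,.07)]]
print(w2px('wrist',P).round(0).tolist())
E
```

```text
sign [([0.5199, 0.037, -0.0003], 0.9)]
sign_toe [([0.5257, 0.0296, 0.072], 0.61)]
sign_face [([0.5286, -0.0152, 0.0061], 0.8), ([0.7915, 0.0873, 0.0006], 0.15)]
[[215.0, 137.0], [293.0, 137.0], [216.0, 149.0], [292.0, 148.0]]
```

View pics/w1.png

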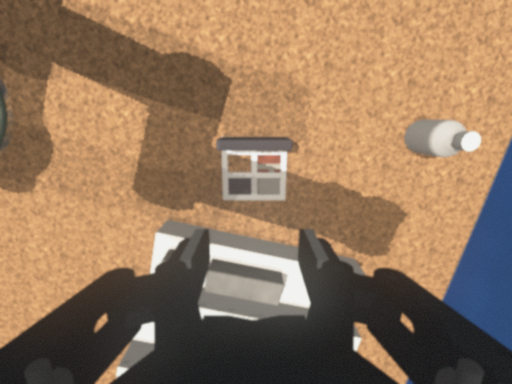

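The wrist view shows the foot's top edge at (218–294, 138–152). That agrees with the prediction to within 3 px, and the sign is centred and square to the fingers. Next I'll lower the tool over the plate.

Call:
apply_moves --targets '[[[0, 0, -0.05], 0, 0.05], [[0, 0, -0.1], 0, 0.05], [[0, 0, -0.15], 0, 0.05], [[0, 0, -0.2], 0, 0.05], [[0, 0, -0.24], 0, 0.05], [[0, 0, -0.27], 0, 0.05], [[0, 0, -0.27], 0, 0.05], [[0, 0, -0.27], 0, 0.05]]'

```text
clock: 3.3
tool_pos: [0.5251, -0.0007, 0.0517]
tcp_rot: [-3.129, -0.28, 0.001]
ft_force: [-0.7, 0.3, 0.5]
width: 0.586
```

```bash
python3 - <<'E'
from h import *
a=optics.capture('scene')[90:210,190:360];b=optics.capture('side')[110:230,230:400];w=optics.capture('wrist')
f=lambda x:cv2.resize(x,(400,282),interpolation=cv2.INTER_CUBIC)
cv2.imwrite('pics/m2.png',np.vstack([np.hstack([f(a),f(b)]),np.hstack([f(w),f(w)*0])]))
E
```

```text
(no output)
```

View pics/m2.png

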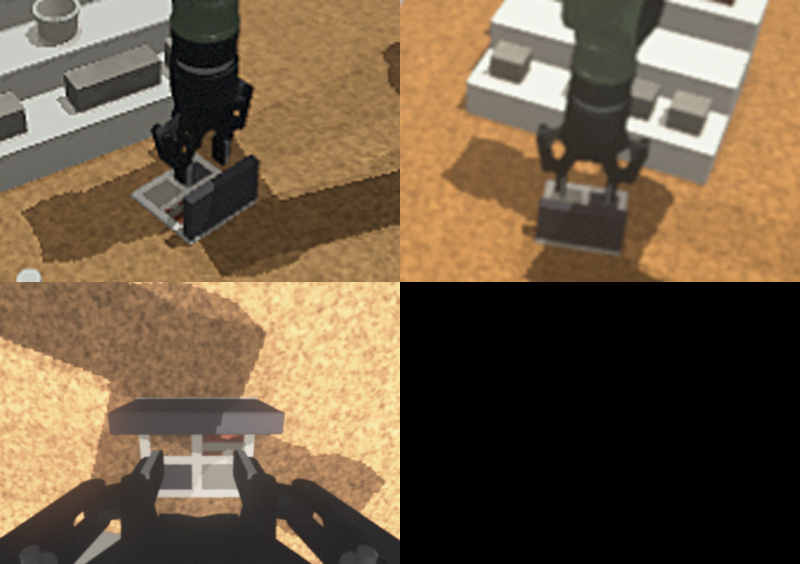

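The fingertips are behind the foot, over the plate and below the foot's upper end. Now I'll push towards the heel.

Call:
apply_moves --targets '[[[-0.001, 0.005, 0], 0, 0.05], [[-0.002, 0.01, 0], 0, 0.05], [[-0.003, 0.014, 0], 0, 0.05], [[-0.0035, 0.018, 0], 0, 0.05], [[-0.004, 0.022, 0], 0, 0.05], [[-0.005, 0.026, 0], 0, 0.05], [[-0.0055, 0.03, 0], 0, 0.05], [[-0.0055, 0.03, 0], 0, 0.05]]'

```text
clock: 4.25
tool_pos: [0.5193, 0.0307, 0.0511]
tcp_rot: [-3.128, -0.283, 0.001]
ft_force: [0.8, -1.1, 0.8]
width: 0.588
```

```bash
cat > m.py <<'E'
from h import *
import sys
a=optics.capture('scene')[90:210,190:360];b=optics.capture('side')[110:230,230:400];w=optics.capture('wrist')
f=lambda x:cv2.resize(x,(400,282),interpolation=cv2.INTER_CUBIC)
cv2.imwrite(f'pics/{sys.argv[1]}.png',np.vstack([np.hstack([f(a),f(b)]),np.hstack([f(w),f(w)*0])]))
s=sense();print(s['clock'],s['tool_pos'],s['ft_force'])
E
python3 m.py m3
```

```text
4.4 [0.51946237 0.02998816 0.05114048] [ 0.0812732   0.31719973 -0.20902754]
```

View pics/m3.png

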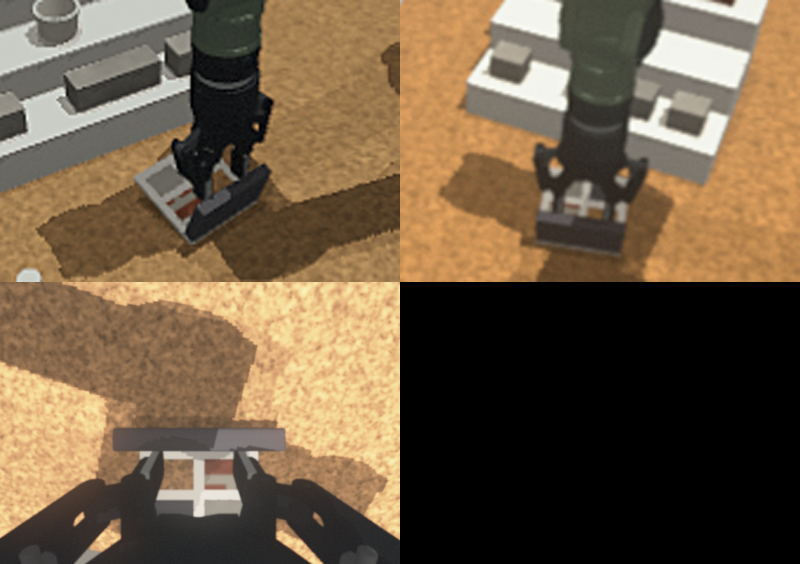

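The sign is tipping about its heel without noticeable sliding, so I'll continue.

Call:
apply_moves --targets '[[[-0.001, 0.004, 0], 0, 0.05], [[-0.0015, 0.008, 0], 0, 0.05], [[-0.002, 0.012, 0], 0, 0.05], [[-0.003, 0.016, 0], 0, 0.05], [[-0.0035, 0.02, 0], 0, 0.05], [[-0.0045, 0.024, 0], 0, 0.05], [[-0.0045, 0.024, 0], 0, 0.05]]'

```text
clock: 5.1
tool_pos: [0.5149, 0.055, 0.0512]
tcp_rot: [-3.128, -0.283, 0.0]
ft_force: [-0.4, 1.1, -1.2]
width: 0.581
```

```bash
python3 m.py m4
```

```text
5.25 [0.51502896 0.05412515 0.05123432] [-0.12813943  0.84874348 -0.06645853]
```

View pics/m4.png

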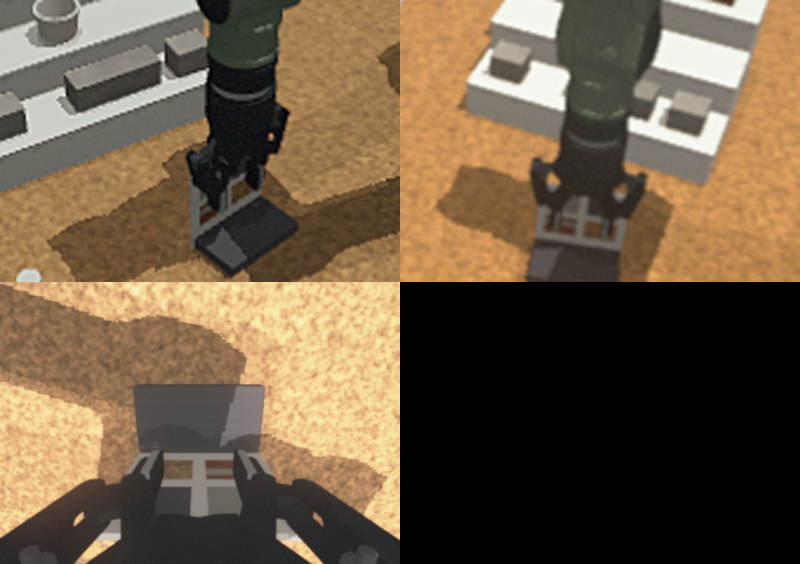

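The sign has tipped over and its plate may be leaning on the backs of the fingers. I'll ease it down forwards and then go clear.

Call:
apply_moves --targets '[[[-0.001, 0.003, 0], 0, 0.05], [[-0.0015, 0.006, 0], 0, 0.05], [[-0.002, 0.009, 0], 0, 0.05], [[-0.002, 0.012, 0], 0, 0.05], [[-0.003, 0.016, 0], 0, 0.05], [[-0.004, 0.022, 0], 0, 0.05], [[-0.005, 0.028, 0], 0, 0.05], [[-0.005, 0.028, 0], 0, 0.05]]'

```text
clock: 6.05
tool_pos: [0.5099, 0.0829, 0.0512]
tcp_rot: [-3.129, -0.283, 0.0]
ft_force: [-0.7, -0.4, -0.3]
width: 0.584
```

```bash
python3 m.py m5
```

```text
6.2 [0.5101916  0.08209143 0.05128971] [ 0.25100914 -0.18832819 -0.89344439]
```

View pics/m5.png

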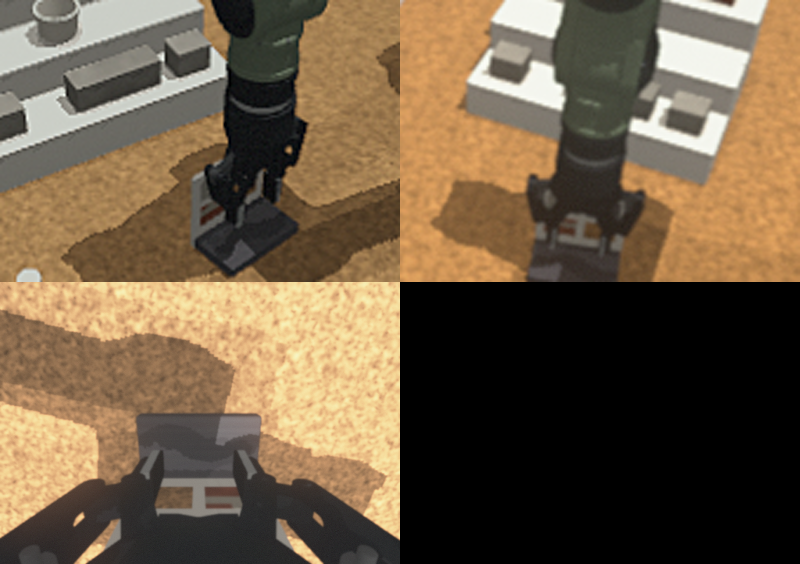

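The sign is standing with its foot flat, and the toe edge shows at wrist row ~414. I'll lift straight up, move out in front of the toe and look again.

Call:
apply_moves --targets '[[[0, 0, 0.05], 0, 0.05], [[0, 0, 0.1], 0, 0.05], [[0, 0, 0.15], 0, 0.05], [[-0.005, 0.03, 0.17], 0, 0.05], [[-0.011, 0.065, 0.17], 0, 0.05], [[-0.011, 0.065, 0.17], 0, 0.05], [[-0.011, 0.065, 0.17], 0, 0.05]]'

```text
clock: 6.9
tool_pos: [0.4989, 0.1472, 0.2212]
tcp_rot: [3.128, 0.284, -0.0]
ft_force: [0.3, -0.1, 0.5]
width: 0.587
```

```bash
python3 m.py m6; python3 - <<'E'
from h import *
for c in ['scene','wrist','side']:
    im=optics.capture(c); cv2.imwrite(f'pics/{c}6.png',im)
    for n in ['sign','sign_toe','sign_face']:
        print(c,n,[(np.round(d['location'],4).tolist(),round(d['score'],2)) for d in spotter.place_of(n,c)[:1]])
E
```

```text
7.05 [0.49902961 0.14615042 0.22072263] [0.12182683 0.6988388  0.0841538 ]
scene sign [([0.5183, 0.0419, 0.004], 0.79)]
scene sign_toe [([0.5055, 0.1075, 0.0074], 0.84)]
scene sign_face [([0.5174, 0.044, 0.0509], 0.55)]
wrist sign [([0.5169, 0.036, -0.0015], 0.9)]
wrist sign_toe [([0.5083, 0.1075, 0.0048], 0.9)]
wrist sign_face [([0.5181, 0.0435, 0.0561], 0.85)]
side sign [([0.5181, 0.038, -0.0044], 0.79)]
side sign_toe [([0.5038, 0.1078, 0.0076], 0.96)]
side sign_face [([0.518, 0.0425, 0.0569], 0.63)]
```

View pics/m6.png

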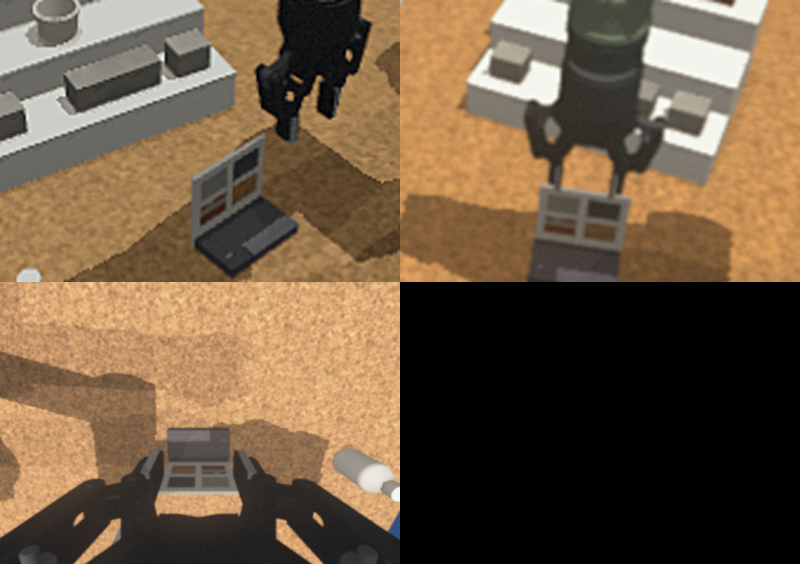

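View pics/wrist6.png

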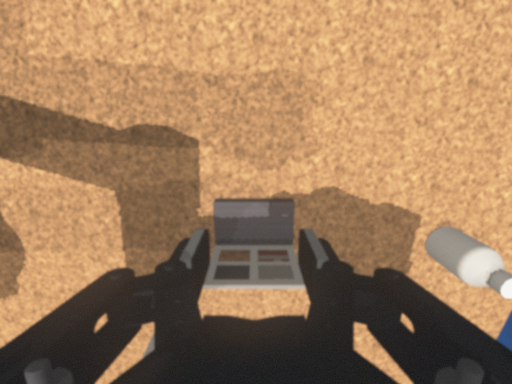

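The sign is upright with its heel at about (0.518, 0.040) and its toe at y≈0.108. All three cameras agree. I'll descend in front of the toe.

Call:
apply_moves --targets '[[[0, 0.002, -0.05], 0, 0.05], [[0, 0.002, -0.1], 0, 0.05], [[0, 0.002, -0.15], 0, 0.05], [[0, 0.002, -0.18], 0, 0.05], [[0, 0.002, -0.2], 0, 0.05], [[0, 0.002, -0.209], 0, 0.05], [[0, 0.002, -0.214], 0, 0.05], [[0, 0.002, -0.214], 0, 0.05]]'

```text
clock: 8.45
tool_pos: [0.4996, 0.1491, 0.0075]
tcp_rot: [-3.129, -0.282, -0.001]
ft_force: [-0.5, 0.9, 0.4]
width: 0.586
```

```bash
python3 - <<'E'
from h import *
b=optics.capture('side')[170:240,260:360];a=optics.capture('scene')[140:210,240:340]
f=lambda x:cv2.resize(x,(400,280),interpolation=cv2.INTER_CUBIC)
cv2.imwrite('pics/m7.png',np.hstack([f(a),f(b)]));print(sense()['tool_pos'],sense()['ft_force'])
E
```

```text
[0.50017672 0.14918473 0.00834343] [0.48644477 0.9465084  0.58031629]
```

View pics/m7.png

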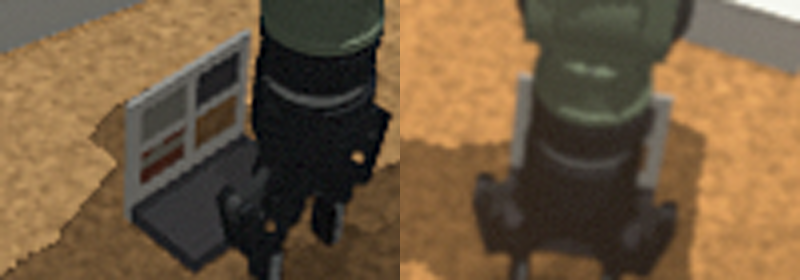

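Call:
apply_moves --targets '[[[0, 0, -0.003], 0, 0.05], [[0, 0, -0.005], 0, 0.05], [[0, 0, -0.005], 0, 0.05]]'

```text
clock: 8.85
tool_pos: [0.4992, 0.149, 0.0024]
tcp_rot: [-3.129, -0.282, -0.001]
ft_force: [0.2, -0.7, 0.1]
width: 0.587
```

Call:
apply_moves --targets '[[[0.001, -0.008, 0], 0, 0.05], [[0.003, -0.016, 0], 0, 0.05], [[0.004, -0.022, 0], 0, 0.05], [[0.005, -0.028, 0], 0, 0.05], [[0.006, -0.034, 0], 0, 0.05], [[0.007, -0.04, 0], 0, 0.05], [[0.007, -0.04, 0], 0, 0.05]]'

```text
clock: 9.55
tool_pos: [0.5063, 0.108, 0.0023]
tcp_rot: [3.128, 0.28, 0.0]
ft_force: [0.1, -0.3, 0.3]
width: 0.585
```

```bash
python3 m.py m8; python3 - <<'E'
from h import *
for c in ['scene','side']:
    im=optics.capture(c)
    for n in ['sign','sign_toe']:
        print(c,n,[(np.round(d['location'],4).tolist(),round(d['score'],2)) for d in spotter.place_of(n,c)[:1]])
E
```

```text
9.7 [0.50616488 0.10867586 0.00222721] [ 0.12029767  0.15903473 -0.87402435]
scene sign [([0.5244, 0.0315, -0.0008], 0.81)]
scene sign_toe [([0.509, 0.0956, 0.0078], 0.96)]
side sign [([0.5187, 0.0247, -0.0044], 0.65)]
side sign_toe [([0.5046, 0.0962, 0.0087], 0.61)]
```

View pics/m8.png

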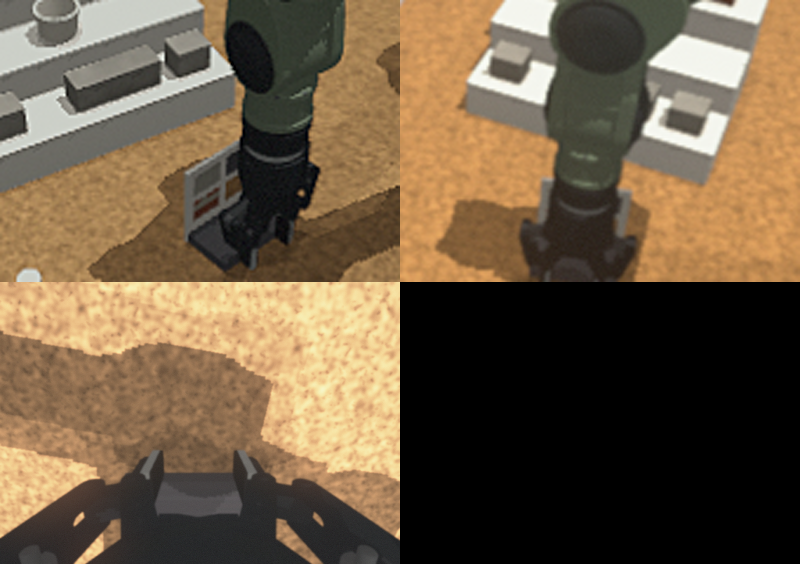

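The toe has moved 12 mm with the fingertips, so they are on the foot's end and not above it. I'll continue back towards the steps, turning −13° on the way to square up with the face.

Call:
apply_moves --targets '[[[0.001, -0.01, 0], -1.5, 0.05], [[0.002, -0.02, 0], -3, 0.05], [[0.002, -0.03, 0], -4.5, 0.05], [[0.003, -0.04, 0], -6, 0.05], [[0.003, -0.05, 0], -7.5, 0.05], [[0.003, -0.06, 0], -9, 0.05], [[0.003, -0.07, 0], -10.5, 0.05], [[0.003, -0.08, 0], -12, 0.05]]'

```text
clock: 10.8
tool_pos: [0.5091, 0.0281, 0.0023]
tcp_rot: [-3.141, 0.051, 0.0]
ft_force: [0.5, 2.8, 0.2]
width: 0.586
```

Call:
apply_moves --targets '[[[0, -0.008, 0], -1, 0.05], [[0, -0.016, 0], -1, 0.05], [[-0.001, -0.024, 0], -1, 0.05], [[-0.001, -0.032, 0], -1, 0.05], [[-0.002, -0.04, 0], -1, 0.05], [[-0.002, -0.048, 0], -1, 0.05], [[-0.002, -0.056, 0], -1, 0.05], [[-0.002, -0.056, 0], -1, 0.05]]'

```text
clock: 11.6
tool_pos: [0.5073, -0.0287, 0.0023]
tcp_rot: [3.139, -0.077, 0.0]
ft_force: [-0.2, 0.1, 0.1]
width: 0.581
```

```bash
python3 m.py m9; python3 - <<'E'
from h import *
for c in ['scene','side']:
    im=optics.capture(c)
    for n in ['sign','sign_toe','sign_face']:
        print(c,n,[(np.round(d['location'],4).tolist(),round(d['score'],2)) for d in spotter.place_of(n,c)[:1]])
E
```

```text
11.75 [ 0.5071662  -0.02747186  0.00225989] [ 0.00360614 -0.55379512 -1.03978763]
scene sign [([0.5049, -0.1067, -0.0001], 0.73)]
scene sign_toe [([0.5086, -0.038, 0.0047], 0.6)]
scene sign_face [([0.5005, -0.108, 0.0516], 0.69)]
side sign [([0.5027, -0.1146, -0.0034], 0.72)]
side sign_toe [([0.5073, -0.0397, 0.0131], 0.82)]
side sign_face [([0.5044, -0.1042, 0.0547], 0.62)]
```

View pics/m9.png

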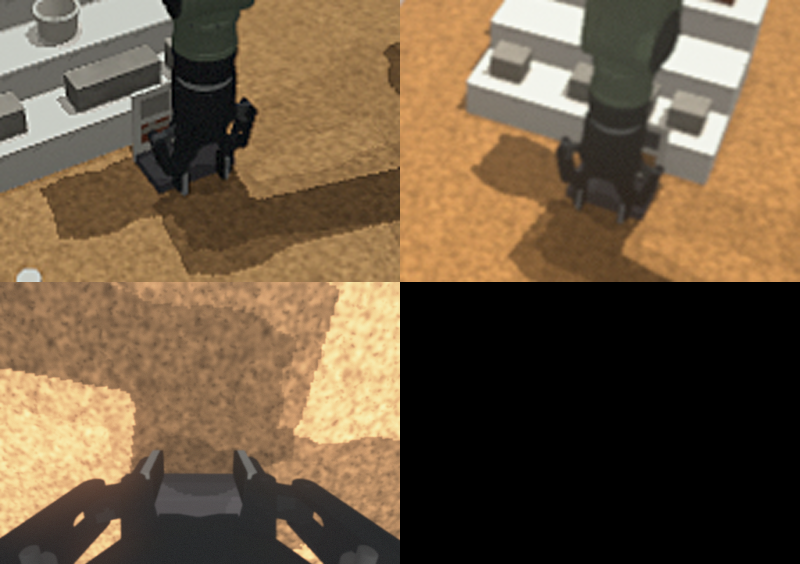

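About 29 mm remain, so I'll continue slowly and watch the force.

Call:
apply_moves --targets '[[[0, -0.005, 0], 0, 0.05], [[0, -0.01, 0], 0, 0.05], [[-0.001, -0.015, 0], 0, 0.05], [[-0.001, -0.019, 0], 0, 0.05], [[-0.001, -0.022, 0], 0, 0.05], [[-0.001, -0.024, 0], 0, 0.05]]'

```text
clock: 12.75
tool_pos: [0.5061, -0.0513, 0.0023]
tcp_rot: [-3.14, 0.075, 0.0]
ft_force: [1.4, 2.3, 0.0]
width: 0.587
```

Call:
apply_moves --targets '[[[0, -0.001, 0], 0, 0.05], [[0, -0.002, 0], 0, 0.05], [[0, -0.003, 0], 0, 0.05]]'

```text
clock: 13.05
tool_pos: [0.5061, -0.054, 0.0022]
tcp_rot: [-3.141, 0.074, 0.0]
ft_force: [-0.6, 2.7, 0.5]
width: 0.585
```

Call:
apply_moves --targets '[[[0, -0.001, 0], 0, 0.05], [[0, -0.002, 0], 0, 0.05]]'

```text
clock: 13.25
tool_pos: [0.5062, -0.056, 0.0022]
tcp_rot: [3.141, -0.074, -0.0]
ft_force: [1.2, 0.8, 0.1]
width: 0.584
```

Call:
apply_moves --targets '[[[0, -0.001, 0], 0, 0.05], [[0, -0.002, 0], 0, 0.05]]'

```text
clock: 13.45
tool_pos: [0.5061, -0.0577, 0.0023]
tcp_rot: [-3.14, 0.074, 0.0]
ft_force: [-0.2, 4.5, 0.7]
width: 0.589
```

Call:
apply_moves --targets '[[[0, -0.001, 0], 0, 0.05]]'

```text
clock: 13.55
tool_pos: [0.506, -0.0577, 0.0022]
tcp_rot: [-3.138, 0.073, 0.0]
ft_force: [-0.4, 8.3, 2.7]
width: 0.583
```

Call:
apply_moves --targets '[[[0, -0.001, 0], 0, 0.05]]'

```text
clock: 13.65
tool_pos: [0.5059, -0.0578, 0.0023]
tcp_rot: [-3.136, 0.072, 0.0]
ft_force: [-0.1, 10.6, 2.9]
width: 0.585
```

The tool has stopped at y=-0.0577 while the force rose to 10 N, so the sign is against the face. I'll back off a little in y and look from above and at the sides.

Call:
apply_moves --targets '[[[0, 0.01, 0], 0, 0.05], [[0, 0.03, 0], 0, 0.05], [[0.001, 0.05, 0], 0, 0.05], [[0.001, 0.07, 0.03], 0, 0.05], [[0.001, 0.08, 0.08], 0, 0.05], [[0.001, 0.08, 0.13], 0, 0.05], [[0.001, 0.08, 0.18], 0, 0.05], [[0.001, 0.08, 0.23], 0, 0.05]]'

```text
clock: 14.45
tool_pos: [0.507, 0.0197, 0.2337]
tcp_rot: [3.138, -0.074, 0.002]
ft_force: [1.6, -0.2, -0.4]
width: 0.586
```

```bash
python3 - <<'E'
from h import *
ims={}
for c in ['scene','wrist','side']:
    im=ims[c]=optics.capture(c); cv2.imwrite(f'pics/{c}10.png',im)
    for n in ['sign','sign_toe','sign_face','steps']:
        print(c,n,[(np.round(d['location'],4).tolist(),round(d['score'],2)) for d in spotter.place_of(n,c)[:1]])
f=lambda x:cv2.resize(x,(400,280),interpolation=cv2.INTER_CUBIC)
w=cv2.resize(ims['wrist'],(400,300))
cv2.imwrite('pics/m10.png',np.vstack([np.hstack([f(ims['scene'][100:170,210:310]),f(ims['side'][140:210,280:380])]),np.hstack([w,w*0])]))
E
```

```text
scene sign [([0.5042, -0.135, -0.0015], 0.87)]
scene sign_toe [([0.5061, -0.0682, 0.0101], 0.96)]
scene sign_face [([0.5009, -0.1371, 0.0532], 0.56)]
scene steps [([0.5684, -0.1412, -0.0005], 0.72)]
wrist sign [([0.4999, -0.1378, -0.0023], 0.69)]
wrist sign_toe [([0.5091, -0.0728, 0.0088], 0.64)]
wrist sign_face [([0.5045, -0.1331, 0.0554], 0.91)]
wrist steps [([0.5639, -0.1388, 0.0017], 0.68)]
side sign [([0.5023, -0.1399, -0.0028], 0.64)]
side sign_toe [([0.503, -0.0708, 0.0095], 0.63)]
side sign_face [([0.5044, -0.1332, 0.0582], 0.81)]
side steps [([0.5639, -0.1373, -0.0028], 0.97)]
```

View pics/m10.png

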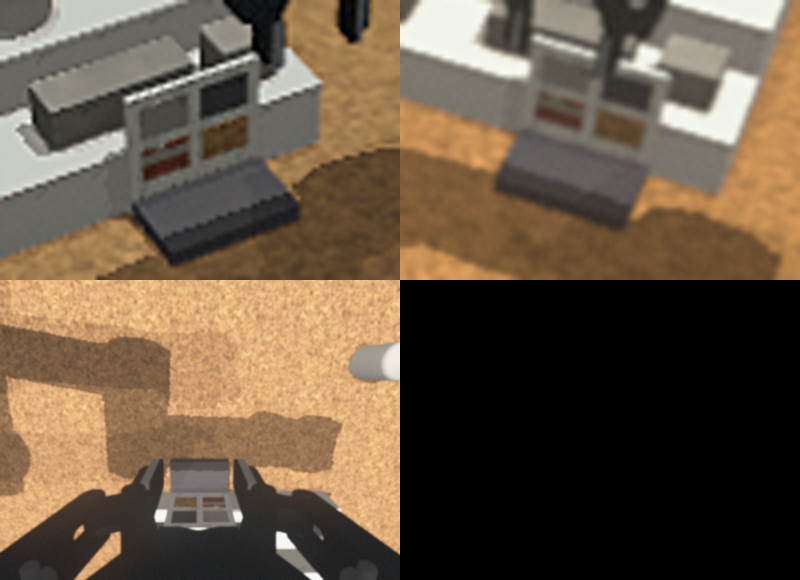

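The sign stands upright against the step in both views. To check that it is flush at both ends, I'll look straight down at the joint with the wrist camera from above the steps.

Call:
apply_moves --targets '[[[0, 0, 0.05], 0, 0.05], [[0, -0.02, 0.09], 0, 0.05], [[0, -0.06, 0.1], 0, 0.05], [[0, -0.1, 0.1], 0, 0.05], [[0, -0.14, 0.1], 0, 0.05], [[0, -0.14, 0.1], 0, 0.05], [[0, -0.14, 0.1], 0, 0.05]]'

```text
clock: 15.9
tool_pos: [0.507, -0.1207, 0.331]
tcp_rot: [-3.14, 0.078, 0.001]
ft_force: [0.7, -0.8, -0.5]
width: 0.584
```

```bash
python3 - <<'E'
from h import *
im=optics.capture('wrist'); cv2.imwrite('pics/w11raw.png',im)
cv2.imwrite('pics/w11.png',cv2.resize(im[100:280,140:380],None,fx=3.3,fy=3.3,interpolation=cv2.INTER_CUBIC))
import pickle; pickle.dump(optics.calibration('wrist'),open('cal11.pkl','wb'))
E
```

```text
(no output)
```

View pics/w11.png

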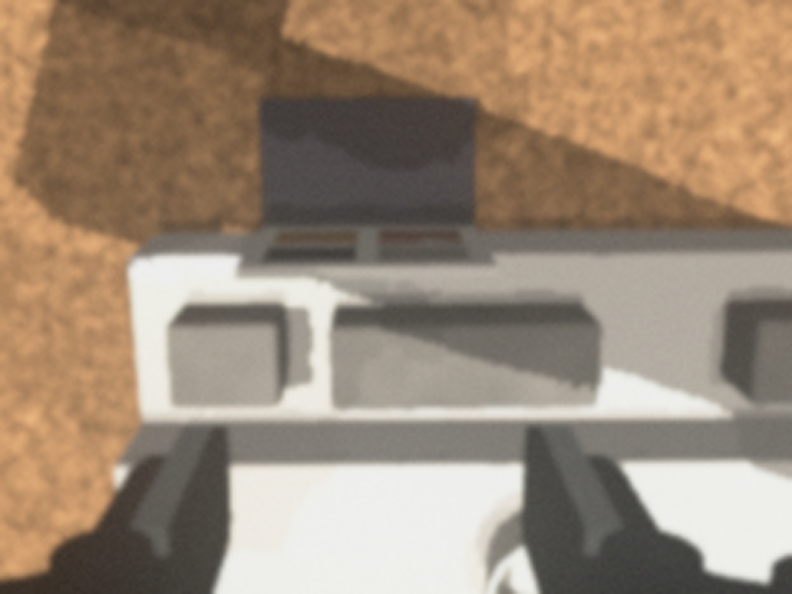

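View pics/w11raw.png

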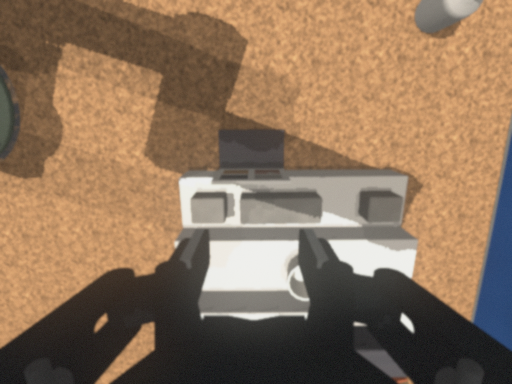

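```bash
python3 - <<'E'
from h import *
import pickle
cal=pickle.load(open('cal11.pkl','rb')); g=cv2.GaussianBlur(cv2.imread('pics/w11raw.png',0),(0,0),.7).astype(float)
def edge(c0,c1,r0,r1,sgn,z,name):
    P=[]
    for c in range(c0,c1):
        d=np.diff(g[r0:r1,c])*sgn; k=int(d.argmax())
        if 0<k<len(d)-1 and d[k]>3:
            a,b,e=d[k-1:k+2]; k=k+(a-e)/(2*(a-2*b+e)+1e-9); P.append(px2w('wrist',[c,r0+k+.5],z,cal)[:2])
    P=np.array(P)
    for _ in range(3):
        q=np.polyfit(P[:,0],P[:,1],1); r=P[:,1]-np.polyval(q,P[:,0]); P=P[abs(r)<=max(2*r.std(),5e-4)]
    print(name,len(P),'ang',np.degrees(np.arctan(q[0])).round(2),'y at .505',np.polyval(q,.505).round(4),'rms',r.std().round(5),'x',P[:,0].min().round(3),P[:,0].max().round(3))
edge(224,281,122,136,-1,.016,'toe top edge')
edge(224,281,163,172,1,.016,'foot/plate')
edge(218,286,176,186,1,.11,'plate top back')
edge(295,400,170,184,1,.06,'step top edge')
edge(186,213,172,184,1,.06,'step top edge L')
edge(295,400,162,175,-1,0,'step bottom')
edge(185,213,162,175,-1,0,'step bottomL')
edge(230,400,221,234,-1,.06,'step2 base')
E
```

```text
toe top edge 40 ang -1.96 y at .505 -0.0667 rms 0.00105 x 0.461 0.553
foot/plate 46 ang -2.37 y at .505 -0.1314 rms 0.00018 x 0.456 0.548
plate top back 68 ang 0.07 y at .505 -0.133 rms 0.00161 x 0.457 0.549
step top edge 99 ang -2.13 y at .505 -0.1387 rms 0.00015 x 0.57 0.732
step top edge L 26 ang -2.66 y at .505 -0.138 rms 0.00012 x 0.402 0.441
step bottom 77 ang -3.5 y at .505 -0.1289 rms 0.0009 x 0.579 0.756
step bottomL 18 ang 2.16 y at .505 -0.1232 rms 0.00062 x 0.391 0.421
step2 base 143 ang -2.3 y at .505 -0.2221 rms 0.00054 x 0.463 0.737
```

```bash
python3 - <<'E'
import cv2
im=cv2.imread('pics/w11raw.png')[155:195,175:305]
cv2.imwrite('pics/w11z.png',cv2.resize(im,None,fx=6,fy=12,interpolation=cv2.INTER_NEAREST))
im=cv2.imread('pics/scene10.png')[105:165,210:300]
cv2.imwrite('pics/s10z.png',cv2.resize(im,None,fx=8,fy=8,interpolation=cv2.INTER_CUBIC))
E
```

```text
(no output)
```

View pics/w11z.png

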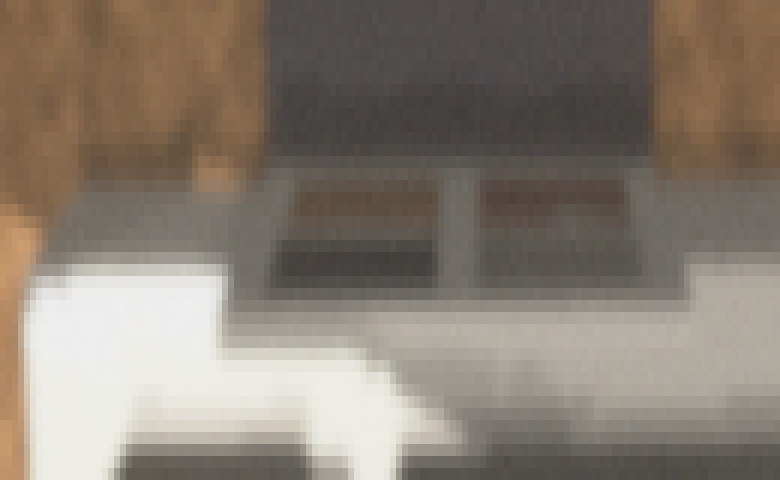

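View pics/s10z.png

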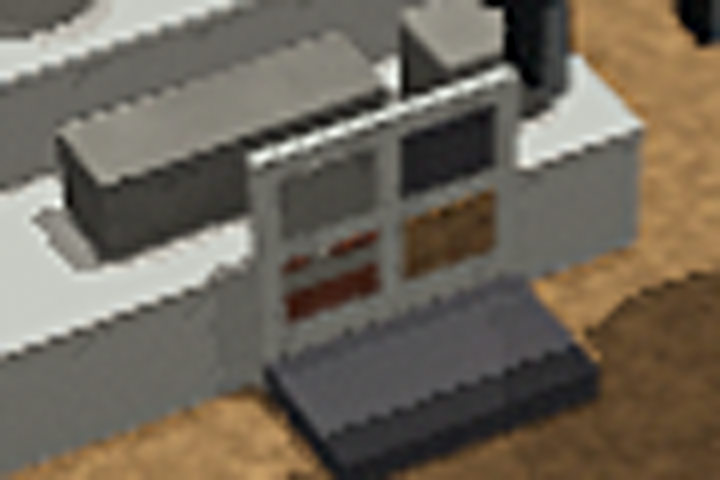

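The foot/plate line is parallel to the step edge to within about 0.3°. The apparent tilt of the plate's top edge comes from its own shadow on the step. The robot is clear, so I'll hand in.

```bash
python3 - <<'E'
from h import *
im=optics.capture('scene')
for n in ['jar','bottle','prism','crucible','sign']:
    print(n,[(np.round(d['location'],4).tolist(),round(d['score'],2)) for d in spotter.place_of(n,'scene')[:1]])
s=sense();print(s['clock'],s['ft_force']); print(ctrl.hand_in())
E
```

```text
jar [([0.5935, 0.4372, 0.0045], 0.8)]
bottle [([0.7936, 0.0942, 0.0011], 0.66)]
prism [([0.5431, -0.1833, 0.0597], 0.91)]
crucible [([0.5736, -0.2701, 0.1117], 0.65)]
sign [([0.5062, -0.1338, 0.001], 0.93)]
16.25 [-0.61072351 -0.33173024  1.17304157]
the job is handed in; nothing more can be done
None
```

The sign is standing upright with its back against the front of the lowest step, and I handed the job in at 16.25 s of the 51 s allowed. I tipped it up by pushing the inside of its foot with the fingertips. Then I pushed the foot's end back along the counter, turning the sign about 13° so it was square to the step. It was never gripped or picked up.

**Contact with the step:** the tool stopped at y = -0.0577 and the push force rose to about 10.6 N. That puts the sign's back at y ≈ -0.1387, against a step face I measured at about -0.138 to -0.139.

**Alignment:** the foot/plate line was at -2.4° and the step edge between -2.1° and -2.7°, so they are parallel to within about 0.3°.

**Checks that disagreed:**
- An image fit of the foot/plate line put the sign's back about 2 mm off the face, which is within the calibration accuracy.
- The locating network put the heel 0 to 5 mm off the face depending on the camera, which is close to its own 4 mm accuracy.
- The fit of the plate's top edge gave about 0°. I discounted it because its own shadow on the step blurs that edge.

**Other things:** the jar and bottle were still where they started, to within measurement accuracy. The samples on the steps looked unchanged in the images, and the robot was clear of everything at hand-in.

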